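# Re-zero a coffee grinder by feel and set it three clicks off

### The arm

A 6-joint arm with a two-finger parallel gripper is mounted at the origin on the work surface. World frame = base frame: x ahead of the robot, y to its left, z up, the work surface at z = 0. Lengths are in m, angles in rad, forces in N, time in s.
With the tool pointing down it reaches from about 0.25 to 0.775 m from the base axis. Payload 8.9 kg.
Tool frame: the origin (TCP) lies on the centre line of the jaws, within the pads' length; the fingertips stand 8 mm ahead of it and the grasp point (between the pads) lies 11 mm behind it (env.tips_ahead is the distance from the TCP to the fingertips, in m); z points along the fingers, y is the line along which they close (so a half turn about z gives the same grasp; the last joint's range is limited). The gripper opens to 85 mm and grips with 20 to 120 N. Pads are 22 mm wide; open, the fingers measure 114 mm over their backs; the gripper's body (76 mm by 85 mm) begins 54 mm behind the grasp point. The pads swing forward as they close: fully open they stand 13 mm farther back than shut.
Start: joints at [-1.354, 0.291, -0.153, 1.127, 0, 1.431], TCP at [0.183, -0.492, 0.239] pointing down, gripper open.
Joint ranges: [-2.52, 2.52], [-0.91, 1.74], [-1.3, 1.37], [-1.96, 2.02], [-1.52, 1.47], [-3.14, 3.14]. Speed limits (rad/s): [2.22, 2.22, 2.79, 3.14, 3.14, 3.14].

### API

Orientations are given as a unit quaternion [x, y, z, w].
In Python, from cell import env gives the robot as it stands.
- The arm moves only by the shell command python3 -m crank 'ROWS' [FORCE]. ROWS is a JSON object whose one key "increments" holds a list of rows, each a list of 3 entries, a list of its own where there are three numbers: the finger opening in mm, from 0 to 85.4, then the shift along the tool's x, y, z in mm, then the turn about the tool's z in degrees. In form: {"increments": [[claw, [tx, ty, tz], twist], ...]}. A call has 1 to 12 rows; each row is the pose to reach, as a shift and turn from the pose commanded when the call began, along the tool's axes at that moment; what a row does not reach only later rows make up. A row lasts 1/12 s, in which the tool goes at most 41.7 mm and 7.16 degrees, less where a joint would pass 70% of its speed; a pose out of reach is approached as far as the arm can. A call with a gripper value outside its range is refused whole. The fingers move at their own pace and stop on an object; FORCE is the grip in N (left out, the last holds). Time passes only in rows, so rows that repeat a pose let the fingers close. It gives the time, the measured TCP pose, the force, the opening and the grip force at its end, in the units of the state.
- env.state(): the state, without advancing time (a new reading comes with each control period).
- env.grab_frame(name): name is "side" or "top"; returns the picture (400x640x3 uint8, red, green, blue); there is no depth.
- env.camera_model(name): a dict with "fovy" (degrees; the focal length in pixels is half the picture's height over the tangent of half this angle, whatever the lens; pixels are square), "cx", "cy" (the principal point, pixels), "R" (3x3) and "t" (3): a world point X has camera coordinates R X + t. Camera axes: x right, y down, z forward; pixel columns grow to the right and rows downward; lengths in m; the calibration is good to about 2 mm. A picture is of the moment at which its call begins. camera_model takes no time and is no camera call.
- env.finish_job(): hands the job in; it is judged then, once.
Trained networks look in the newest picture that a camera, given by its name, has taken for a name from the list of things; names that differ only in an ending like _2 or _b are one class to them, and where a whole thing is asked for, a point or a joint stands for the part that bears it (a point fixed in the world has none). Each returns a list of dicts, best first, with "conf" (0 to 1); they miss things now and then, are a little off and sometimes report something else, mostly with a low value. They report only what shows in the picture. A call takes as long as a camera call. They do not tell look-alikes from the thing itself.
- env.look_for(label, camera): "bbox" ([centre column, centre row, width, height] in pixels, round what is visible of it).
- env.trace(label, camera): "pixels" (400x640 bool, what is visible of it) and "bbox" ([centre column, centre row, width, height] in pixels, round what is visible of it).
The state is a dict: "time_s": time; "qpos": joint angles; "joint_velocities": joint speeds; "joint_torque": joint torques, N m; "ee_pos": TCP position; "ee_rot": TCP orientation; "wrist_force": force on the tool from outside, world axes, zero at the start; "torque": the same for the moment, N m; "grip_width": opening from 0.0 (shut) to 1.0 (fully open); "grip_force": force on a finger pad.
Only numpy, scipy, OpenCV 4.12 (cv2) and the standard library are available. Lean on these libraries where they do the work, as an engineer would, in place of code of your own. Each camera call takes 0.05 s, during which the arm holds its last target. There are 200 camera calls.

### The job

The coffee grinder on the side table has just been put back together after cleaning, so nobody knows where its adjustment collar stands. Turn the collar by its lever clockwise, seen from above, until you feel the burrs touch, without forcing it; then turn it back three clicks counter-clockwise, leave it resting in that click and let go. Leave the catch cup and the other things on the table as they are.

Things in the scene. Friction and masses are not known exactly. Their poses are not given: they have to be found in the camera images.
- grinder: White and aluminium single-dose coffee grinder, fixed: 190 x 110 mm foot plate, 243 mm tall, spout and catch cup on its -x side. Origin on the table top, below the collar's vertical turning axis; z up. Its top deck is 188 mm above the table; within 33 mm of the axis a bean funnel with a wooden lid rises to 243 mm.
- collar: Adjustment collar, aluminium ring of 88 mm diameter, 199 to 221 mm above the table, turning about the vertical axis with its lever. Origin on the axis, 210 mm above the table; x along the lever, z up. 12 dark lines on top, 30 degrees apart. It turns 192 degrees, from burrs touching (fully clockwise from above, the hard end) to fully open, and starts 4 to 6 clicks open.
- collar_top (a point): Point on the axis at the collar's top, 221 mm above the table. Clicks: the first click position is where the burrs touch, the next ones follow every 30 degrees (0.524 rad) counter-clockwise. The touching position can lie anywhere within a range of about 100 degrees relative to the grinder; nothing visible shows it, the mark on the deck neither.
- lever_tip (a point): Centre of the 16 mm ball ending the collar's lever, 90 mm from the axis, 210 mm above the table. Lever: level steel rod, 10 mm thick, from the collar's rim (44 mm) to the ball; 17 mm of free space below it. From click to click takes about 2 N on the rod 65 mm from the axis; past each crest the collar snaps on by itself. Against the burrs it stays put, yielding about 2 degrees at 10 N.
- cup: Steel catch cup, 58 mm wide, 62 mm tall, standing loose on the foot plate under the spout. Origin at its underside.
- figurine: White ceramic bird figurine, loose, 54 mm wide, 109 mm tall. Origin at its underside.
- pen: Aluminium pen lying loose, 134 mm long, 10 mm thick, along its x. Origin at mid-length on the table.
- plastic_box: Lidded plastic box, loose, 121 x 86 x 64 mm. Origin at its underside.
- display_box: Wooden display box with a glass door, closed and empty, fixed, 90 x 130 x 170 mm. Origin at its underside.
Not all that is in view belongs to the job. Several things have the shape of the figurine; the one meant has the colours described above.

How it is judged:
By the outcome, as a careful person would: the job done as asked, in the order asked, and still so for the second after the job is handed in, with the robot touching nothing.
It also fails if it takes over 64 s, if anything falls off the work surface, if the arm or the gripper's body presses on something with over 40 N, if the wrist force passes 120 N, or if a joint passes its speed limit or range.

## Working session

There is one attempt and no reset: what is moved stays moved. The work goes in short steps, Python scripts to look and compute and a shell command to move; the robot and the scene stay as the last step left them, time stands still between calls to the robot, and variables do not carry over. Pictures are saved under pics/ and viewed, at most 10 in all, crops included, and the job is handed in when it is done.

```bash
mkdir -p pics
cat > h.py <<'E'
import numpy as np,cv2
from cell import env
def K(n):
    m=env.camera_model(n);f=200/np.tan(np.radians(m["fovy"])/2);return m,f
def ray(n,u,v):
    m,f=K(n);R=np.array(m["R"]);t=np.array(m["t"])
    return -R.T@t, R.T@np.array([(u-m["cx"])/f,(v-m["cy"])/f,1])
def at_z(n,u,v,z):
    o,d=ray(n,u,v);return o+d*(z-o[2])/d[2]
def proj(n,X):
    m,f=K(n);c=np.array(m["R"])@np.array(X)+np.array(m["t"]);return np.array([m["cx"]+f*c[0]/c[2],m["cy"]+f*c[1]/c[2]])
def save(n,fn):
    im=env.grab_frame(n);cv2.imwrite(fn,im[:,:,::-1]);return im
E
python3 - <<'E'
from h import *
s=env.state();print(s)
for n in("top","side"):
    save(n,f"pics/{n}0.png");print(n,env.camera_model(n))
    for l in("grinder","collar","lever_tip","cup"):
        print(l,[(d["conf"],np.round(d["bbox"],1)) for d in env.look_for(l,n)][:3])
E
```

```text
{'time_s': 0.0, 'qpos': array([-1.35429105e+00,  2.91283995e-01, -1.54133118e-01,  1.12669213e+00,
       -3.24514535e-05,  1.43150505e+00]), 'joint_velocities': array([-8.57460731e-04, -2.89370478e-04, -6.54008811e-04,  8.63176089e-04,
       -8.78633610e-05,  5.10649836e-04]), 'joint_torque': array([-2.28569725e-04, -5.37142968e+01,  3.31370080e+01,  1.60009833e-02,
        3.20228298e-05, -5.52937323e-06]), 'ee_pos': array([ 0.18278177, -0.49169491,  0.23872783]), 'ee_rot': array([ 9.84217576e-01,  1.76961385e-01, -4.15511730e-05, -6.55341564e-04]), 'wrist_force': array([ 0.05520283,  0.35371235, -0.37232365]), 'torque': array([-0.00257904, -0.0400013 ,  0.03747966]), 'grip_force': 0.0, 'grip_width': 1.0008203026584994}
top {'fovy': 46.08731440365302, 'cx': 322.92239166104025, 'cy': 190.32206386621067, 'R': array([[-0.02796815, -0.9995885 , -0.00637224],
       [-0.99208991,  0.02853763, -0.12224246],
       [ 0.12237401,  0.00290294, -0.99247981]]), 't': array([0.05886097, 0.60479161, 0.92887134])}
grinder [(0.95, array([430.2, 231.4, 104.1, 105.5]))]
collar [(0.82, array([420.6, 246. ,  90.6,  54. ]))]
lever_tip [(0.76, array([422.4, 244.2,  83.6,  51.9]))]
cup []
side {'fovy': 45.66679051484692, 'cx': 326.16680292652086, 'cy': 199.01371982328558, 'R': array([[ 0.9938518 , -0.10960006,  0.01569828],
       [-0.05739931, -0.63127646, -0.7734309 ],
       [ 0.09467803,  0.76777461, -0.63368621]]), 't': array([-0.5894504 ,  0.18359228,  1.11211308])}
grinder [(0.79, array([296.3, 283.4, 100.2, 128.6]))]
collar [(0.68, array([282.9, 239.8,  45.5,  55. ]))]
lever_tip [(0.66, array([287. , 237.8,  44.7,  53.8]))]
cup [(0.96, array([286.9, 302.6,  22.9,  24.9]))]
```

View pics/top0.png

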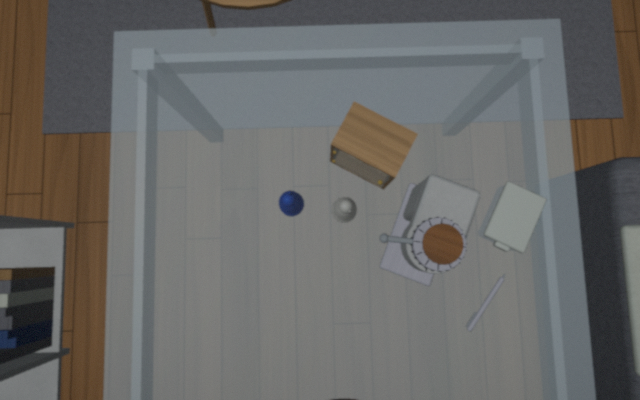

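View pics/side0.png

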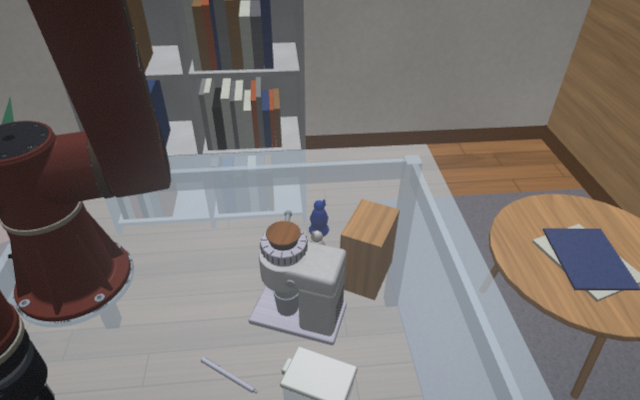

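The top view shows the collar near (436,246), the lid near (443,243) and the lever pointing left (+y) to its ball near (384,239). In the side view the collar is near (283,243) and the ball near (289,213). Next I'll enlarge both views to refine these positions.

Run:
```python
from h import *
a=cv2.imread("pics/top0.png")[195:295,370:490];b=cv2.imread("pics/side0.png")[195:295,240:360]
cv2.imwrite("pics/crop.png",np.vstack([cv2.resize(x,None,fx=3,fy=3,interpolation=cv2.INTER_CUBIC) for x in(a,b)])[:600])
im=cv2.imread("pics/top0.png");hsv=cv2.cvtColor(im,cv2.COLOR_BGR2HSV)
def lid(n,r):
    im=cv2.imread(f"pics/{n}0.png");h=cv2.cvtColor(im,cv2.COLOR_BGR2HSV)
    m=np.zeros(im.shape[:2],np.uint8);x0,x1,y0,y1=r
    m[y0:y1,x0:x1]=((h[...,1]>90)&(h[...,0]<20))[y0:y1,x0:x1]
    nz=cv2.findNonZero(m);return cv2.boundingRect(nz),nz.mean(0)
for n,r in(("top",(405,480,210,280)),("side",(255,305,215,255))):
    bb,c=lid(n,r);print(n,bb,c,at_z(n,*c[0],.241))
print(at_z("top",384,239,.21),at_z("side",289,213,.21))
```

```text
top (423, 224, 40, 40) [[442.48145095 243.48474856]] [ 0.49029658 -0.14697397  0.241     ]
side (266, 222, 34, 23) [[282.73070608 232.77339901]] [ 0.49081998 -0.14940166  0.241     ]
[ 0.5005106  -0.05802371  0.21      ] [ 0.50602482 -0.05828501  0.21      ]
```

View pics/crop.png

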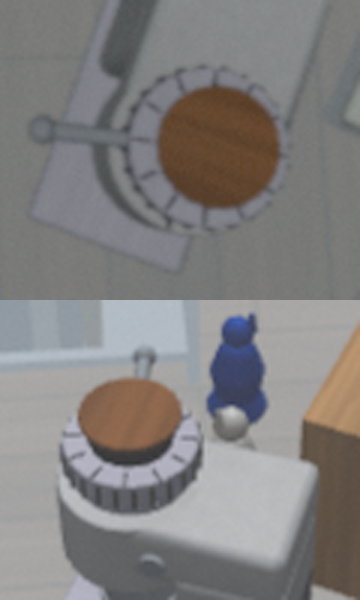

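Measured: axis at (0.490, -0.148), with both cameras agreeing to 2 mm. Lever radius comes out at 91 mm (expected 90), pointing at about 82°. I'll straddle the rod 65 mm from the axis with tool x pointing inward. That puts q6 at about -91°, and the clockwise sweep raises it towards +90°.

```bash
python3 -m crank '{"increments": [[85,[0,0,-50],0],[85,[0,0,-50],0],[40,[438.6,-272.3,-50],-80],[40,[438.6,-272.3,-50],-80],[40,[438.6,-272.3,-50],-80],[40,[438.6,-272.3,-50],-80],[40,[438.6,-272.3,-50],-80],[40,[438.6,-272.3,-50],-80],[40,[438.6,-272.3,-50],-80],[40,[438.6,-272.3,-50],-80],[40,[438.6,-272.3,-50],-80],[40,[438.6,-272.3,-50],-80]]}'
python3 -c "
from h import *
s=env.state();R=__import__('scipy.spatial.transform',fromlist=['Rotation']).Rotation.from_quat(s['ee_rot']).as_matrix()
print(np.degrees(s['qpos']),np.degrees(np.arctan2(R[1,0],R[0,0])),R[2],(R.T@(np.array([.499,-.0836,.29])-s['ee_pos']))*1000)"
```

```text
time_s: 1.5
ee_pos: [0.4393, -0.161, 0.2899]
ee_rot: [0.692, 0.722, 0.0, 0.001]
wrist_force: [0.2, -1.1, 0.3]
grip_width: 0.47
grip_force: 0.0
[-2.90929704e+01  8.90946891e+00 -1.11792402e+01  6.98265037e+01
 -4.73196915e-03  5.85498149e+01] 92.35718175355346 [-8.42558996e-04  1.21932951e-03 -9.99998902e-01] [ 7.49143435e+01  6.28503640e+01 -6.25124499e-02]
```

```bash
python3 -m crank '{"increments": [[40,[75,63,0],-85],[40,[75,63,0],-85],[40,[75,63,0],-85],[40,[75,63,0],-85],[40,[75,63,0],-85],[40,[75,63,0],-85],[40,[75,63,0],-85],[40,[75,63,0],-85],[40,[75,63,0],-85],[40,[75,63,0],-85],[40,[75,63,0],-85],[40,[75,63,0],-85]]}' >/dev/null
python3 -m crank '{"increments": [[40,[0,0,0],-84],[40,[0,0,0],-84],[40,[0,0,0],-84],[40,[0,0,0],-84],[40,[0,0,0],-84],[40,[0,0,0],-84],[40,[0,0,0],-84],[40,[0,0,0],-84],[40,[0,0,0],-84],[40,[0,0,0],-84],[40,[0,0,0],-84],[40,[0,0,0],-84]]}'
cat >> h.py <<'E'
from scipy.spatial.transform import Rotation
A=np.array([.490,-.148])
def st():
    s=env.state();R=Rotation.from_quat(s['ee_rot']).as_matrix();d=s['ee_pos'][:2]-A
    print('t',round(s['time_s'],2),'z',round(s['ee_pos'][2],4),'r',round(np.hypot(*d)*1e3,1),'psi',round(np.degrees(np.arctan2(d[1],d[0])),2),'phi-180',round(np.degrees(np.arctan2(-R[1,0],-R[0,0])),2),'Ftool',np.round(R.T@s['wrist_force'],2),'tq',np.round(s['torque'],2),'gw',round(s['grip_width']*85.4,1),'gf',s['grip_force'],'q6',round(s['qpos'][5],2));return s,R
E
python3 - <<'E'
from h import *
s,R=st();print(R.T@(np.array([.499,-.0836,.205])-s['ee_pos'])*1000)
save("side","pics/s1.png");print([(d['conf'],d['bbox']) for d in env.look_for("lever_tip","side")])
E
```

```text
time_s: 3.5
ee_pos: [0.4987, -0.0857, 0.2897]
ee_rot: [-0.652, 0.758, -0.0, 0.0]
wrist_force: [0.0, 0.6, -0.1]
grip_width: 0.471
grip_force: 0.0
t 3.5 z 0.2897 r 62.9 psi 82.04 phi-180 81.39 Ftool [-0.59  0.07  0.11] tq [ 0.02  0.   -0.05] gw 40.2 gf 0.0 q6 -1.74
[-2.13608928  0.09986162 84.67833104]
[(0.73, [284.0, 238.0, 49.6, 51.7])]
```

View pics/s1.png

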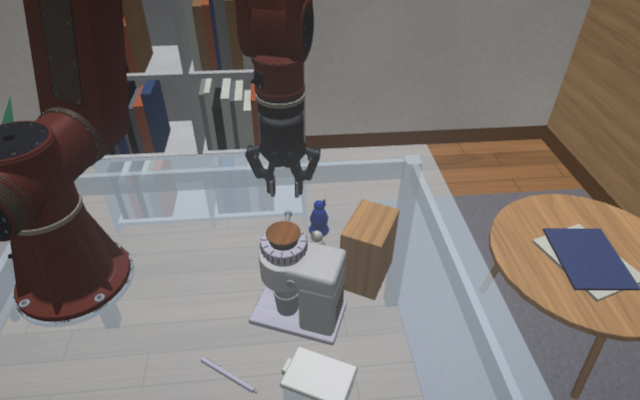

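Picture: the fingers, at (271,190) and (298,190), bracket the lever's ball at (288,213). I'll descend and narrow them loosely around the rod.

```bash
python3 -m crank '{"increments": [[40,[-3,0,40],0.6],[40,[-3,0,60],0.6],[40,[-3,0,75],0.6],[40,[-3,0,84],0.6],[40,[-3,0,84],0.6],[17,[-3,0,84],0.6],[17,[-3,0,84],0.6],[17,[-3,0,84],0.6],[17,[-3,0,84],0.6],[17,[-3,0,84],0.6]]}' 20 >/dev/null
python3 - <<'E'
from h import *
st();save("top","pics/t2.png")
a=cv2.imread("pics/t2.png")[180:290,340:490];cv2.imwrite("pics/t2c.png",cv2.resize(a,None,fx=4,fy=4))
E
```

```text
t 4.43 z 0.2059 r 65.9 psi 81.87 phi-180 80.39 Ftool [0.05 0.28 0.08] tq [ 0.07 -0.01  0.01] gw 17.2 gf 0.0 q6 -1.71
```

View pics/t2c.png

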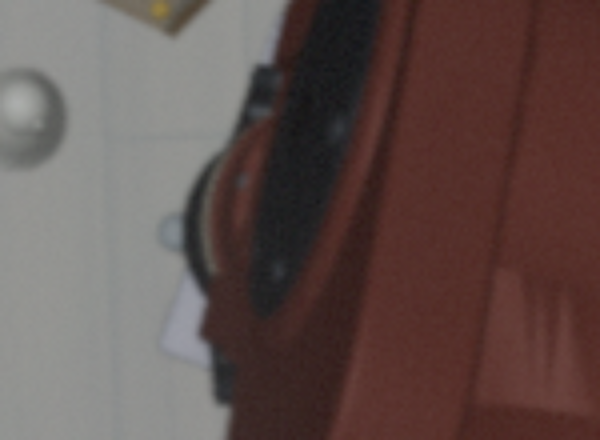

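The ball still shows at (383,238), so the lever hasn't moved and sits between the pads. First I'll sweep 60° clockwise, which is safe with at least 4 clicks of travel.

```bash
python3 -m crank '{"increments": [[17,[0.2,-5.7,0],5],[17,[1,-11.3,0],10],[17,[2.2,-16.8,0],15],[17,[3.9,-22.2,0],20],[17,[6.1,-27.5,0],25],[17,[8.7,-32.5,0],30],[17,[11.8,-37.3,0],35],[17,[15.2,-41.8,0],40],[17,[19,-46,0],45],[17,[23.2,-49.8,0],50],[17,[27.7,-53.2,0],55],[17,[32.5,-56.3,0],60]]}' >/dev/null; python3 -c "
from h import *
st()"
```

```text
t 5.48 z 0.2054 r 63.8 psi 21.76 phi-180 20.16 Ftool [-0.83 -0.06  0.01] tq [ 0.03  0.06 -0.06] gw 16.9 gf 0.0 q6 -0.7
```

```bash
python3 -m crank '{"increments": [[17,[0,-3.4,0],3],[17,[0,-6.8,0],6],[17,[0.2,-10.2,0],9],[17,[0.7,-13.5,0],12],[17,[1.4,-16.8,0],15],[17,[2.3,-20.1,0],18],[17,[3.4,-23.3,0],21],[17,[4.6,-26.4,0],24]]}' >/dev/null; python3 -c "
from h import *
st()"
python3 -m crank '{"increments": [[17,[0,-3.4,0],3],[17,[0.4,-6.8,0],6],[17,[0.8,-10.2,0],9],[17,[0.8,-10.2,0],9]]}' >/dev/null
python3 - <<'E'
from h import *
st();save("side","pics/s3.png")
a=cv2.imread("pics/s3.png")[130:290,200:400];cv2.imwrite("pics/s3c.png",cv2.resize(a,None,fx=3.5,fy=3.5))
E
```

```text
t 6.15 z 0.2054 r 64.1 psi -2.37 phi-180 -3.75 Ftool [-0.19 -0.96 -0.52] tq [-0.08  0.09  0.  ] gw 17.1 gf 0.379010159522295 q6 -0.33
t 6.48 z 0.2054 r 63.8 psi -11.6 phi-180 -12.75 Ftool [-0.07  1.43  0.15] tq [ 0.3  -0.05  0.02] gw 16.9 gf 0.6076635606586933 q6 -0.19
```

View pics/s3c.png

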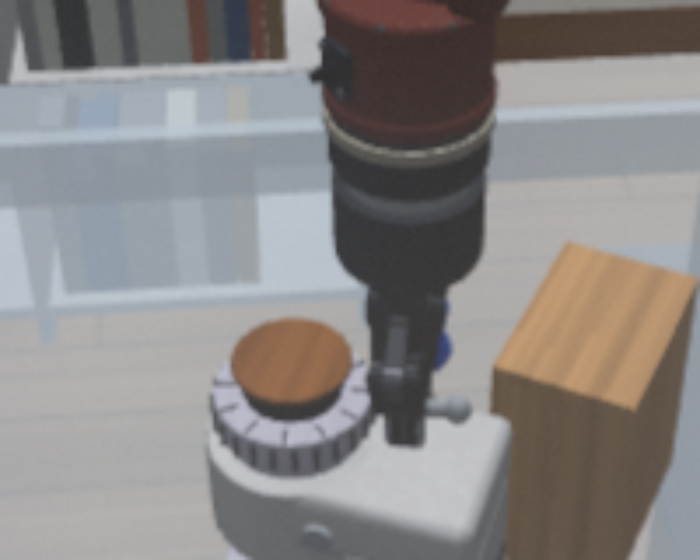

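The lever is following; its ball is at crop (456,408), ψ about -10°. I'll advance another 20° (still at least 4 clicks short of the stop), then use small steps, each gated on the felt tangential force.

```bash
cat > chk.py <<'E'
import sys
from h import *
s,R=st();F=R.T@s['wrist_force'];sys.exit(1 if F[1]>3.5 else 0)
E
python3 -m crank '{"increments": [[17,[0,-2.3,0],2],[17,[0.2,-4.5,0],4],[17,[0.4,-6.8,0],6],[17,[0.6,-9,0],8],[17,[1,-11.3,0],10],[17,[1.4,-13.5,0],12],[17,[2,-15.7,0],14],[17,[2.5,-17.9,0],16],[17,[3.2,-20.1,0],18],[17,[3.9,-22.2,0],20]]}' >/dev/null; python3 chk.py &&
python3 -m crank '{"increments": [[17,[0,-1.7,0],1.5],[17,[0,-1.7,0],1.5]]}' >/dev/null && python3 chk.py &&
python3 -m crank '{"increments": [[17,[0,-1.7,0],1.5],[17,[0,-1.7,0],1.5]]}' >/dev/null && python3 chk.py &&
python3 -m crank '{"increments": [[17,[0,-1.7,0],1.5],[17,[0,-1.7,0],1.5]]}' >/dev/null && python3 chk.py &&
python3 -m crank '{"increments": [[17,[0,-1.7,0],1.5],[17,[0,-1.7,0],1.5]]}' >/dev/null && python3 chk.py &&
python3 -m crank '{"increments": [[17,[0,-1.7,0],1.5],[17,[0,-1.7,0],1.5]]}' >/dev/null && python3 chk.py &&
python3 -m crank '{"increments": [[17,[0,-1.7,0],1.5],[17,[0,-1.7,0],1.5]]}' >/dev/null && python3 chk.py &&
python3 -m crank '{"increments": [[17,[0,-1.7,0],1.5],[17,[0,-1.7,0],1.5]]}' >/dev/null && python3 chk.py &&
python3 -m crank '{"increments": [[17,[0,-1.7,0],1.5],[17,[0,-1.7,0],1.5]]}' >/dev/null && python3 chk.py &&
python3 -m crank '{"increments": [[17,[0,-1.7,0],1.5],[17,[0,-1.7,0],1.5]]}' >/dev/null && python3 chk.py &&
python3 -m crank '{"increments": [[17,[0,-1.7,0],1.5],[17,[0,-1.7,0],1.5]]}' >/dev/null && python3 chk.py
```

```text
t 7.37 z 0.2054 r 63.3 psi -31.83 phi-180 -32.57 Ftool [ 0.5  -1.54 -0.3 ] tq [-0.14  0.1  -0.03] gw 16.9 gf 0.46604027040302753 q6 0.12
t 7.53 z 0.2053 r 63.3 psi -33.61 phi-180 -34.11 Ftool [-0.79 -1.09  0.14] tq [-0.17  0.27 -0.07] gw 16.9 gf 0.7732119038701057 q6 0.14
t 7.7 z 0.2053 r 63.4 psi -34.87 phi-180 -35.65 Ftool [ 0.28  0.61 -0.72] tq [ 0.01 -0.    0.05] gw 16.7 gf 0.0 q6 0.17
t 7.87 z 0.2053 r 63.4 psi -36.47 phi-180 -37.19 Ftool [-0.65  0.2  -0.02] tq [-0.    0.07  0.01] gw 17.1 gf 0.0 q6 0.19
t 8.03 z 0.2053 r 63.4 psi -38.12 phi-180 -38.71 Ftool [-0.1  -0.91  0.03] tq [-0.02  0.06  0.  ] gw 16.8 gf 0.0 q6 0.21
t 8.2 z 0.2053 r 63.3 psi -39.69 phi-180 -40.22 Ftool [ 0.27 -0.62 -1.19] tq [ 0.04 -0.   -0.02] gw 17.2 gf 0.0 q6 0.24
t 8.37 z 0.2053 r 63.4 psi -41.06 phi-180 -41.71 Ftool [0.4  1.52 0.74] tq [ 0.24 -0.14  0.03] gw 16.9 gf 0.5944373644888401 q6 0.26
t 8.53 z 0.2053 r 63.4 psi -42.61 phi-180 -43.21 Ftool [ 0.1   1.44 -0.42] tq [ 0.27 -0.15  0.03] gw 17.1 gf 0.6792313233017921 q6 0.28
t 8.7 z 0.2053 r 63.4 psi -44.3 phi-180 -44.72 Ftool [0.45 0.75 0.34] tq [ 0.2  -0.02  0.04] gw 16.9 gf 0.5366490036249161 q6 0.31
t 8.87 z 0.2053 r 63.4 psi -45.87 phi-180 -46.22 Ftool [ 0.19  0.36 -0.07] tq [ 0.2  -0.09  0.04] gw 16.7 gf 0.4123589862138033 q6 0.33
t 9.03 z 0.2053 r 63.4 psi -47.43 phi-180 -47.72 Ftool [0.79 0.5  0.54] tq [ 0.17 -0.01 -0.06] gw 16.8 gf 0.31343151815235615 q6 0.35
```

No stop at the fourth click: the contact at -41° stayed soft. On towards the fifth.

```bash
python3 -m crank '{"increments": [[17,[0,-2.3,0],2],[17,[0.1,-4.5,0],4],[17,[0.3,-6.8,0],6],[17,[0.5,-9,0],8],[17,[0.9,-11.3,0],10],[17,[1.3,-13.5,0],12],[17,[1.9,-15.7,0],14],[17,[2.4,-17.9,0],16]]}' >/dev/null; python3 chk.py &&
python3 -m crank '{"increments": [[17,[0,-1.7,0],1.5],[17,[0,-1.7,0],1.5]]}' >/dev/null && python3 chk.py &&
python3 -m crank '{"increments": [[17,[0,-1.7,0],1.5],[17,[0,-1.7,0],1.5]]}' >/dev/null && python3 chk.py &&
python3 -m crank '{"increments": [[17,[0,-1.7,0],1.5],[17,[0,-1.7,0],1.5]]}' >/dev/null && python3 chk.py &&
python3 -m crank '{"increments": [[17,[0,-1.7,0],1.5],[17,[0,-1.7,0],1.5]]}' >/dev/null && python3 chk.py &&
python3 -m crank '{"increments": [[17,[0,-1.7,0],1.5],[17,[0,-1.7,0],1.5]]}' >/dev/null && python3 chk.py &&
python3 -m crank '{"increments": [[17,[0,-1.7,0],1.5],[17,[0,-1.7,0],1.5]]}' >/dev/null && python3 chk.py &&
python3 -m crank '{"increments": [[17,[0,-1.7,0],1.5],[17,[0,-1.7,0],1.5]]}' >/dev/null && python3 chk.py &&
python3 -m crank '{"increments": [[17,[0,-1.7,0],1.5],[17,[0,-1.7,0],1.5]]}' >/dev/null && python3 chk.py &&
python3 -m crank '{"increments": [[17,[0,-1.7,0],1.5],[17,[0,-1.7,0],1.5]]}' >/dev/null && python3 chk.py
```

```text
t 9.7 z 0.2053 r 63.6 psi -64.02 phi-180 -63.72 Ftool [0.52 0.23 0.15] tq [-0.03  0.11  0.01] gw 17.0 gf 0.2947252057492733 q6 0.6
t 9.87 z 0.2053 r 63.6 psi -65.38 phi-180 -65.19 Ftool [-0.55  0.26 -0.49] tq [-0.   -0.    0.04] gw 17.1 gf 0.0 q6 0.63
t 10.03 z 0.2053 r 63.6 psi -66.74 phi-180 -66.69 Ftool [ 0.41 -0.13 -0.15] tq [ 0.03  0.03 -0.01] gw 16.6 gf 0.0 q6 0.65
t 10.2 z 0.2053 r 63.5 psi -68.31 phi-180 -68.2 Ftool [ 0.04 -0.75  1.27] tq [-0.03  0.01 -0.02] gw 17.2 gf 0.0 q6 0.68
t 10.37 z 0.2053 r 63.5 psi -69.86 phi-180 -69.71 Ftool [-0.09 -0.23  0.1 ] tq [ 0.02  0.02 -0.05] gw 17.0 gf 0.0 q6 0.7
t 10.53 z 0.2054 r 63.4 psi -70.44 phi-180 -71.21 Ftool [0.5  4.56 0.95] tq [ 0.52 -0.87  0.06] gw 17.0 gf 2.326692044734955 q6 0.72
```

The force jumped to 4.6 N and position is lagging, which is much stiffer than a click. One small step to confirm it's the burrs.

```bash
python3 -m crank '{"increments": [[17,[0,-0.8,0],0.7],[17,[0,-0.8,0],0.7],[17,[0,-0.8,0],0.7]]}' >/dev/null; python3 chk.py
```

```text
t 10.78 z 0.2055 r 63.4 psi -70.57 phi-180 -71.81 Ftool [1.8  8.49 2.32] tq [ 0.81 -1.43  0.08] gw 17.1 gf 3.881441652774811 q6 0.73
```

That confirms the burrs: 8.5 N with only 0.1° of yield. Touching is at lever ψ ≈ -67.7°, which matches 82° - 5×30°. The target is about +22°, so I'll go back 94° with the tool centred on it.

```bash
python3 -m crank '{"increments": [[17,[0.2,4.5,0],-4],[17,[0.6,8.9,0],-8],[17,[1.4,13.3,0],-12],[17,[2.5,17.6,0],-16],[17,[3.9,21.9,0],-20],[17,[5.5,26,0],-24],[17,[7.5,30,0],-28],[17,[9.7,33.9,0],-32],[17,[12.2,37.6,0],-36],[17,[15,41.1,0],-40],[17,[18,44.4,0],-44],[17,[21.2,47.6,0],-48]]}' >/dev/null; python3 chk.py
python3 -m crank '{"increments": [[17,[0.2,4.5,0],-4],[17,[0.6,8.9,0],-8],[17,[1.4,13.3,0],-12],[17,[2.5,17.6,0],-16],[17,[3.9,21.9,0],-20],[17,[5.5,26,0],-24],[17,[7.5,30,0],-28],[17,[9.7,33.9,0],-32],[17,[12.2,37.6,0],-36],[17,[15,41.1,0],-40],[17,[18,44.4,0],-44],[17,[19.5,46,0],-46]]}' >/dev/null; python3 chk.py
python3 -m crank '{"increments": [[17,[0,0,0],0],[17,[0,0,0],0],[17,[0,0,0],0]]}' >/dev/null; python3 chk.py
```

```text
t 11.78 z 0.2053 r 63.7 psi -23.65 phi-180 -23.67 Ftool [-0.18 -0.15 -0.21] tq [-0.12  0.02 -0.  ] gw 17.2 gf 0.3168699983507395 q6 -0.02
t 12.78 z 0.2053 r 63.8 psi 23.01 phi-180 22.38 Ftool [0.02 0.73 0.12] tq [-0.01 -0.    0.01] gw 17.1 gf 0.0 q6 -0.74
t 13.03 z 0.2053 r 63.8 psi 22.42 phi-180 22.1 Ftool [-0.03  0.34 -0.7 ] tq [ 0.05 -0.02 -0.01] gw 17.1 gf 0.0 q6 -0.74
```

No contact force, so the lever rests freely at about 22° between the pads. Now I'll open, rise and look.

```bash
python3 -m crank '{"increments": [[40,[0,0,0],0],[40,[0,0,0],0],[40,[0,0,0],0],[40,[0,0,0],0],[40,[0,0,-20],0],[40,[0,0,-50],0],[40,[0,0,-85],0],[40,[0,0,-120],0],[40,[-60,60,-120],0],[40,[-60,120,-120],0],[40,[-60,160,-120],0],[40,[-60,160,-120],0]]}' >/dev/null
python3 - <<'E'
from h import *
st();save("top","pics/t4.png");save("side","pics/s4.png")
a=cv2.imread("pics/t4.png")[150:350,320:520];b=cv2.imread("pics/s4.png")[190:390,200:400]
cv2.imwrite("pics/f.png",np.hstack([cv2.resize(x,None,fx=2,fy=2,interpolation=cv2.INTER_CUBIC) for x in(a,b)]))
B=A+.09*np.array([np.cos(np.radians(22)),np.sin(np.radians(22))])
print(proj("top",[*B,.21])-[320,150],proj("side",[*B,.21])-[200,190])
E
```

```text
t 14.03 z 0.3252 r 195.7 psi 73.44 phi-180 22.14 Ftool [-0.62  0.47  0.46] tq [ 0.01 -0.01 -0.01] gw 39.8 gf 0.0 q6 -0.45
[95.56754885 44.45611135] [124.30452963  39.35609575]
```

View pics/f.png

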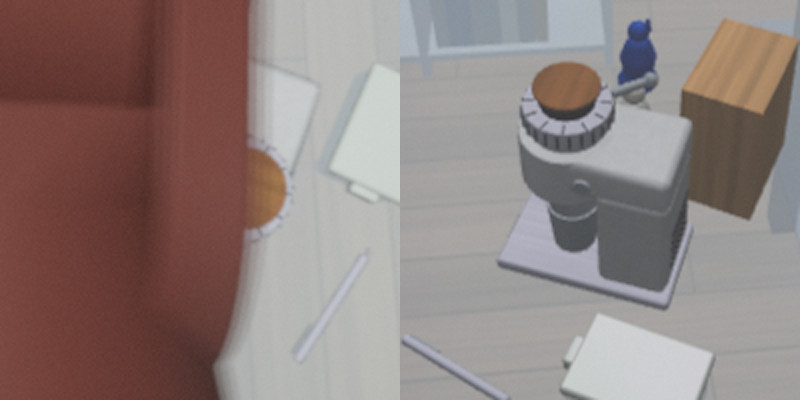

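In the side view the ball is at crop (125.5,39), against a predicted (124.3,39.4) for the third click. The cup, figurine, pen and box look undisturbed. Handing in.

```bash
python3 -m crank '{"increments": [[40,[0,0,0],0],[40,[0,0,0],0],[40,[0,0,0],0]]}' >/dev/null; python3 -c "
from h import *
print(env.finish_job())"
```

```text
the job is handed in; nothing more can be done
None
```

The burrs touched five clicks clockwise of the start (8.5 N felt at the lever); I turned the collar back three clicks counter-clockwise, left it resting there, let go and handed the job in after about 14 s.

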